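# Hold back a belt grinder's tensioner for a belt change

### The arm

A 6-joint arm with a two-finger parallel gripper is mounted at the origin on the work surface. World frame = base frame: x ahead of the robot, y to its left, z up, the work surface at z = 0. Lengths are in mm, angles in rad, forces in N, time in s.
With the tool pointing down it reaches from about 350 to 775 mm from the base axis. Payload 7.3 kg.
Tool frame: the origin (TCP) lies midway between the tips of the shut fingers; the grasp point (between the pads) lies 19 mm behind it; z points along the fingers, y is the direction in which the jaws open and shut (so a half turn about z gives the same grasp; the last joint's range is limited). The gripper opens to 92 mm and grips with 3 to 60 N. Pads are 19 mm wide; open, the fingers measure 130 mm over their backs; the gripper's body (75 mm by 190 mm) begins 47 mm behind the grasp point.
Start: joints at [-0.146, 0.342, 1.524, -0, 1.275, -0.146], TCP at [525.019, 0.019, 226.741] pointing down, gripper open.
Joint ranges: [-2.53, 2.53], [-0.77, 2.02], [0.04, 2.7], [-1, 4.14], [0.28, 2.66], [-3.11, 3.11]. Speed limits (rad/s): [2.57, 2.57, 3.14, 3.14, 3.14, 3.14].

### API

Orientations are given as [roll, pitch, yaw] about the fixed x, y, z axes, in that order (R = Rz(yaw) Ry(pitch) Rx(roll)).
In Python, from plant import sensors, imaging, ticket gives the robot as it stands. The module is installed in compiled form; this text tells all that it offers.
- The arm moves only by the tool arm_command, never from a script. Its argument "increments" is one flat list of numbers, 5 for each row, row after row: the closure, from 0 (fully open) to 1 (shut), then the shift along the tool's x, y, z in mm, then the turn about the tool's z in degrees. In form: [hand, dx, dy, dz, spin, hand, dx, dy, dz, spin, ...]. A call has 1 to 20 rows; each row is the pose to reach, as a shift and turn from the pose commanded when the call began, along the tool's axes at that moment; what a row does not reach only later rows make up. A row lasts 1/8 s, in which the tool goes at most 62.5 mm and 10.7 degrees, less where a joint would pass 70% of its speed; a pose out of reach is approached as far as the arm can. A call with a gripper value outside its range is refused whole. The fingers move at their own pace and stop on an object; the grip force is fixed at half the most. Time passes only in rows, so rows that repeat a pose let the fingers close. It gives the time, the measured TCP pose, the force and the opening at its end, in the units of the state.
- sensors.get_obs(): the state, without advancing time (a new reading comes with each control period).
- imaging.capture(name): name is "scene" or "side" or "wrist"; returns the picture (400x640x3 uint8, blue, green, red); there is no depth.
- imaging.calibration(name): a dict with "fx", "fy", "cx", "cy" (pixels), "world_to_cam" (4x4, takes a point from world to camera coordinates); the wrist camera has in their place "hand_eye" (4x4, takes a point from camera to tool coordinates, whose origin is the TCP and whose axes are the flange's). Camera axes: x right, y down, z forward; pixel columns grow to the right and rows downward; lengths in mm; the calibration is good to about 2 mm. A picture is of the moment at which its call begins: read the wrist's pose just before it. calibration takes no time and is no camera call.
- ticket.close_job(): hands the job in, once; it reports no verdict.
The state is a dict: "time": time; "joint_positions": joint angles; "dq": joint speeds; "tau": joint torques, N m; "tool_pos": TCP position; "tcp_rot": TCP orientation; "contact_force": force on the tool from outside, world axes, zero at the start; "moment": the same for the moment, N m; "grip_width": finger opening in mm.
Only numpy, scipy, OpenCV 4.12 (cv2) and the standard library are available. Lean on these libraries where they do the work, as an engineer would, in place of code of your own. Each camera call takes 0.05 s, during which the arm holds its last target. There are 200 camera calls.

### The job

The belt grinder lying on the welding table is to get a new belt. First swing its spark guard well clear of the tensioner handle, out over the end wheel (about a quarter turn); then push the sprung tensioner arm back until its ratchet pawl clicks in, a little beyond that so that the pawl carries no load, and finish while still holding the arm there with the gripper against its spring. Leave the guard open and do not disturb the other things on the table.

Things in the scene. Friction and masses are not known exactly. Their poses are not given: they have to be found in the camera images.
- grinder: Belt grinder lying flat, fixed to the table, no belt fitted: base plate 210 x 460 x 20 mm. Origin under the plate at table height; unturned, x points away from the robot, y to its left (it is turned up to 0.25 rad). In its frame (mm): drive wheel (-35, 165), 90 across, 93 high; motor (62, 178), 80 across, 138 high; tensioner pivot (20, 30).
- end_wheel (a point): Top centre of the black end wheel at the grinder's right end, 85 mm above the table; 80 mm across, its nut rises 8 mm more.
- guard (a joint): Angle of the spark guard about its upright hinge, rad. At 0 it covers the tensioner handle; grows anticlockwise seen from above (from over the handle towards the robot, then to the robot's right over the end wheel), stop at 1.9. Starts at 0 to 0.25 and stays where left: about 1 N at its knob.
- guard_knob (a point): The guard's knob: upright round post, 16 mm across with a black top, on the guard's sheet, from 159 to 205 mm above the table. The point is on its axis at 182 mm, 145 mm from the hinge axis. The guard is a level steel sheet 80 mm wide, 100 to 196 mm from the hinge, underside 156 mm above the table, with a 13 mm upturned rim at its outer end.
- guard_hinge (a point): Point on the guard's hinge axis, level with the knob point (182 mm above the table). The steel hinge post below it ends at 168 mm; its collar is 38 mm across.
- tensioner (a joint): Angle of the sprung tensioner arm, rad. Rests at 0; grows as it is pushed back (anticlockwise seen from above, handle away from the robot). Handle force about 4 N at 0, 12 N at 0.5, some 2 N more while the pawl is pushed aside (0.1 to 0.35). Click at about 0.36; let go after that, it rests on the pawl at about 0.35. From 0.38 to the hard stop at 0.60 the pawl carries nothing.
- handle (a point): The tensioner handle: upright round post, 16 mm across with a black top, rising from 82 to 135 mm above the table out of the middle of the idler wheel (50 mm across, 44 to 82 mm high) on the arm's end. The point is on its axis 110 mm above the table, 140 mm from the pivot axis. From rest to the click it travels about 50 mm.
- pivot (a point): Point on the tensioner's upright pivot axis, level with the handle point (110 mm above the table, in the air over the arm's pivot).
- pawl (a joint): Slide of the sprung ratchet pawl beside the arm's tail, m: 0 when home (before the arm's tooth meets it, and again once it has snapped in behind the tooth), up to about 0.006 while the tooth pushes it aside.
- tube_long: Bystander, loose: rusty square steel tube 30 x 30 x 200 mm lying along its x; to be left where it is.
- tube_short: Bystander, loose: rusty square tube offcut 40 x 40 x 70 mm; to be left where it is.
- chip_hammer: Bystander, loose: hammer lying flat, handle to its -x; to be left where it is.
- wire_brush: Bystander, loose: brush lying flat, handle to its -x; to be left where it is.
- spanner: Bystander, loose: spanner 140 mm long lying flat on the grinder's base plate; to be left where it is.
- discs: Bystander, loose: stack of black grinding discs, 100 mm across, 12 mm high; to be left where it is.
- spray: Bystander, loose: grey spray can, 56 mm across, 150 mm high; to be left where it is.
- square: Bystander, loose: L-shaped steel welding square, about 110 x 100 mm, 20 mm high; to be left where it is.

How it is judged (in metres and radians):
On the way, in this order (a step that is already met when the one before it is completed fails the run):
1. the spark guard is swung clear of the tensioner (value of joint guard above 1.3 rad and value of joint tensioner below 0.3 rad), for 0.1 s.
2. the tensioner arm is pushed back past its click, the pawl home behind its tooth (value of joint tensioner above 0.36 rad and value of joint pawl below 0.0015 m and value of joint guard above 1.3 rad), for 0.2 s.
At the end, for the whole second after the job is handed in: Guard open beyond 1.3 rad; tensioner arm beyond 0.36 rad and still, the pawl home (within 1.5 mm) and carrying less than 1 N, while the gripper's fingers press on the tensioner arm (its handle or any part of it) with more than 3 N (all of step 2 and contact force between tensioner and pawl below 1 N and contact force between the fingers and tensioner above 3 N and velocity of joint tensioner between -0.1 and 0.1 rad/s); the arm keeps its last pose, push and grip.
It fails at once if one of the loose things on the table is shifted by more than 30 mm (distance of any of tube_long, tube_short, chip_hammer, wire_brush, spanner, discs, spray, square from where it was at the start of the episode above 0.03 m).
It also fails if it takes over 48 s, if anything falls off the work surface, if the arm or the gripper's body presses on something with over 40 N, if the wrist force passes 120 N, or if a joint passes its speed limit or range.

## Working session

There is one attempt and no reset: what is moved stays moved. The work goes in short steps, Python scripts to look and compute and a tool call to move; the robot and the scene stay as the last step left them, time stands still between calls to the robot, and variables do not carry over. Pictures are saved under pics/ and viewed, about 8 in all and at most 12, crops included, and the job is handed in when it is done.

Besides the shell and the picture viewer there is one more tool, called after "Request:" by a JSON object that holds its "op" and its "data", one argument or row to a line. arm_command: Moves the arm, as the interface text tells. Its arguments: {"type":"object","properties":{"increments":{"type":"array","items":{"type":"number"}}},"required":["increments"]}

```bash
mkdir -p pics; python3 - <<'E'
from plant import sensors, imaging
import cv2, json, numpy as np
o=sensors.get_obs(); print(o['tool_pos'],o['tcp_rot'],o['time'])
for n in ["scene","side","wrist"]:
    im=imaging.capture(n); cv2.imwrite(f"pics/{n}0.png",im)
    c=imaging.calibration(n); print(n,{k:np.round(v,3).tolist() for k,v in c.items()})
E
```

```text
[5.24595491e+02 1.01439238e-01 2.26041225e+02] [-3.14008632e+00 -2.55706842e-04  1.57078995e+00] 0.0
scene {'fx': 490.542, 'fy': 490.542, 'cx': 318.595, 'cy': 197.297, 'world_to_cam': [[0.444, 0.896, -0.014, -302.492], [0.709, -0.361, -0.606, -293.972], [-0.548, 0.259, -0.795, 1763.279], [0.0, 0.0, 0.0, 1.0]]}
side {'fx': 517.07, 'fy': 517.07, 'cx': 323.656, 'cy': 201.062, 'world_to_cam': [[-0.821, -0.571, -0.011, 479.202], [-0.37, 0.547, -0.751, 270.971], [0.434, -0.613, -0.66, 1230.325], [0.0, 0.0, 0.0, 1.0]]}
wrist {'fx': 338.614, 'fy': 338.614, 'cx': 321.229, 'cy': 195.036, 'hand_eye': [[0.0, -0.965, -0.262, 69.66], [1.0, 0.0, 0.0, 0.764], [-0.0, -0.262, 0.965, -156.923], [0.0, 0.0, 0.0, 1.0]]}
```

View pics/scene0.png

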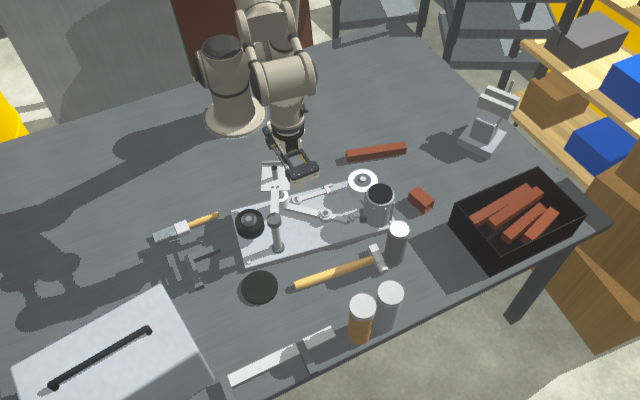

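View pics/side0.png

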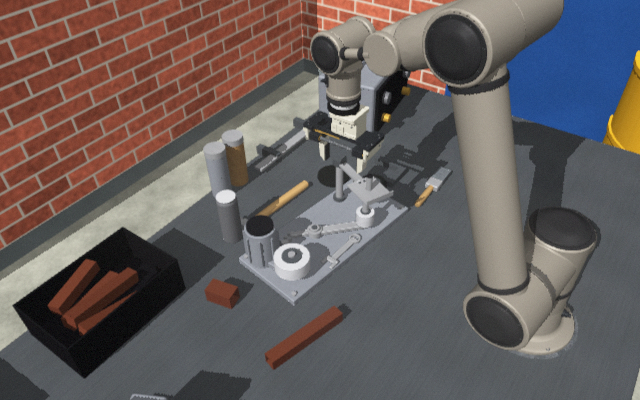

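The scene picture shows the end wheel at about (249,222), the hinge post at (277,222), the guard at (272,178), the drive wheel at (363,180) and the motor at (380,190). The side picture shows the guard at about (365,185) and the handle and idler at about (366,213). I'll enlarge both.

```bash
python3 - <<'E'
import cv2, numpy as np
a=cv2.imread("pics/scene0.png")[150:270,225:405]; b=cv2.imread("pics/side0.png")[140:290,235:425]
cv2.imwrite("pics/scA.png",cv2.resize(a,None,fx=4.4,fy=4.4,interpolation=cv2.INTER_CUBIC))
cv2.imwrite("pics/siA.png",cv2.resize(b,None,fx=4,fy=4,interpolation=cv2.INTER_CUBIC))
E
```

```text
(no output)
```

View pics/scA.png

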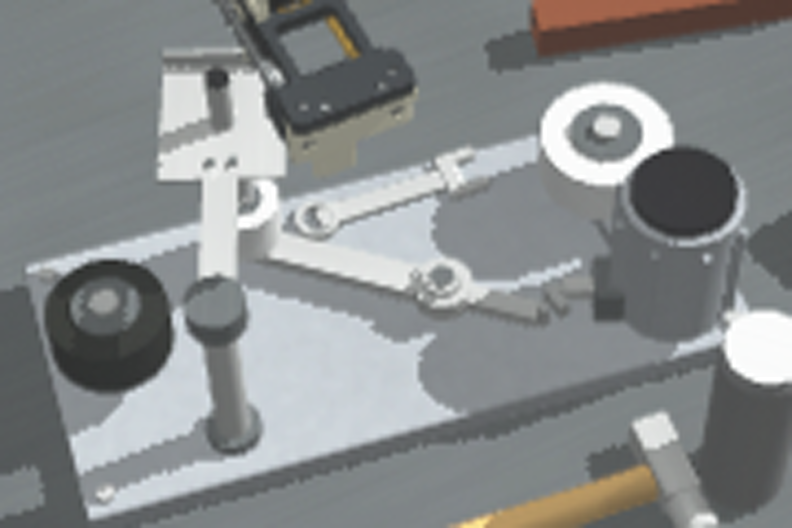

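View pics/siA.png

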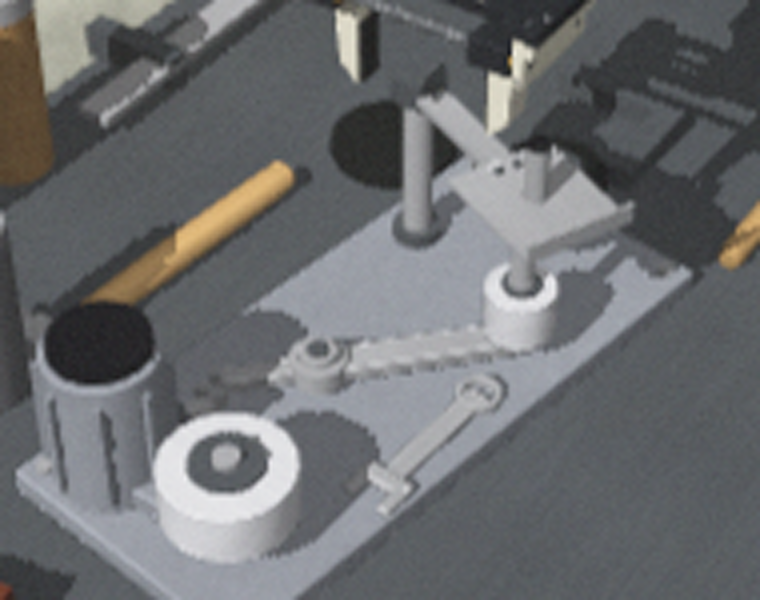

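View pics/wrist0.png

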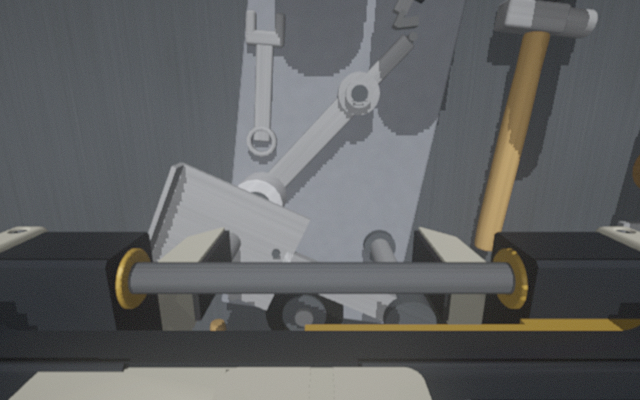

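The scene crop shows the knob top at (217,77), the hinge collar top at (217,295), the wheel nut at (105,298), the motor at (683,190), the drive wheel at (605,128) and the pivot at (441,282). The side crop shows the knob at (540,150), the idler top at (522,280), the pivot at (318,347), the motor at (98,343) and the drive wheel at (228,460). The wrist picture shows the same layout, partly hidden by the fingers. I'll triangulate these.

```bash
cat > h.py <<'E'
import numpy as np, cv2
from plant import sensors, imaging
from scipy.spatial.transform import Rotation as R
def P(n):
    c=imaging.calibration(n); K=np.array([[c['fx'],0,c['cx']],[0,c['fy'],c['cy']],[0,0,1]])
    if n=='wrist':
        o=sensors.get_obs(); T=np.eye(4); T[:3,:3]=R.from_euler('xyz',o['tcp_rot']).as_matrix(); T[:3,3]=o['tool_pos']
        W=np.linalg.inv(T@np.array(c['hand_eye']))
    else: W=np.array(c['world_to_cam'])
    return K@W[:3]
def tri(a,b,na='scene',nb='side'):
    X=cv2.triangulatePoints(P(na),P(nb),np.array(a,float).reshape(2,1),np.array(b,float).reshape(2,1)); return (X[:3]/X[3]).ravel()
def atz(n,p,z):
    M=P(n); H=np.c_[M[:,0],M[:,1],M[:,2]*z+M[:,3]]; q=np.linalg.solve(H,[p[0],p[1],1]); return q[:2]/q[2]
E
python3 - <<'E'
from h import *
sc=lambda p:np.array(p)/4.4+[225,150]
si=lambda p:np.array(p)/4+[235,140]
for n,a,b in [('knobtop',(217,77),(540,150)),('motor',(683,190),(98,343)),('drive',(605,128),(228,458)),('pivot',(441,280),(318,347))]:
    print(n,tri(sc(a),si(b)).round(1))
print('knob z205',atz('scene',sc((217,77)),205),atz('side',si((540,150)),205))
print('motor',atz('scene',sc((683,190)),138),atz('side',si((98,343)),138))
print('drive',atz('scene',sc((605,132)),93),atz('side',si((228,462)),93))
print('endw',atz('scene',sc((105,298)),93))
print('hinge168/base',atz('scene',sc((217,300)),168),atz('scene',sc((217,300)),175),atz('scene',sc((232,432)),25),atz('side',si((418,228)),25))
print('idler',atz('side',si((522,280)),82))
print('pivot wrist',[atz('wrist',(358,93),z) for z in (70,80)])
E
```

```text
knobtop [455.7 -23.  198.1]
motor [623.6 221.  132.5]
drive [525.5 221.7  88.3]
pivot [561.7  78.5  47.7]
knob z205 [463.19410652 -23.79821238] [450.83051978 -17.14245426]
motor [628.5302406  219.81597761] [618.3657236  223.70473554]
drive [533.82658577 219.71774051] [519.2222096  225.67043718]
endw [ 508.41317673 -131.33268767]
hinge168/base [593.30172846 -83.08476643] [598.06800448 -84.47874477] [595.95384528 -86.99719717] [586.28722646 -85.96792193]
idler [462.92454447 -25.37671583]
pivot wrist [array([557.85196665,  78.55949683]), array([556.82339319,  78.27652314])]
```

Scene and side differ by about ±6 mm, so I use the means:

| Point | Position (mm) | Check |
|---|---|---|
| Grinder | (537, 53), yaw about -0.14 | wheel-to-motor distance 98.1 vs 97.9 given |
| Pivot | (561.5, 79.5) | measured directly at (561.7, 78.5) |
| Knob | (457, -21) | |
| Hinge | (591, -86) | 149 from knob vs 145 given |
| Handle | (467, -27) | 142 from pivot vs 140 given |

First I move above the knob, with the jaws along its arc.

Request:
{"op": "arm_command", "data": {
  "increments": [0, -21, -68, -10, 0, 0, -21, -68, -10, 115, 0, -21, -68, -10, 115, 0, -21, -68, -10, 115, 0, -21, -68, -10, 115, 0, -21, -68, -10, 115, 0, -21, -68, -10, 115, 0, -21, -68, -10, 115, 0, -21, -68, -10, 115, 0, -21, -68, -10, 115, 0, -21, -68, -10, 115, 0, -21, -68, -10, 115, 0, -21, -68, -10, 115, 0, -21, -68, -10, 115]
}}

```text
time: 1.9
tool_pos: [457.0, -20.9, 236.6]
tcp_rot: [3.142, 0.0, -0.434]
contact_force: [0.1, -0.3, -0.1]
grip_width: 92.0
```

```bash
python3 - <<'E'
from h import *
o=sensors.get_obs(); print(o['time'],o['tool_pos'],o['tcp_rot'],o['joint_positions'])
cv2.imwrite("pics/w1.png",imaging.capture("wrist"))
M=P('wrist')
for n,p in dict(knob=(457,-21,205),hinge=(591,-86,168),handle=(467,-27,135)).items():
    q=M@np.array([*p,1]); print(n,q[:2]/q[2])
np.save('M1.npy',M)
E
```

```text
1.9 [456.95185732 -20.94610394 236.63413831] [ 3.14158884e+00  1.52527766e-04 -4.33739195e-01] [-2.13633456e-01  2.09436582e-01  1.68070777e+00  3.11512091e-05
  1.25159798e+00  1.79089229e+00]
knob [320.90557995 227.62122822]
hinge [325.43751187 -35.02799156]
handle [322.57459453 182.00605245]
```

View pics/w1.png

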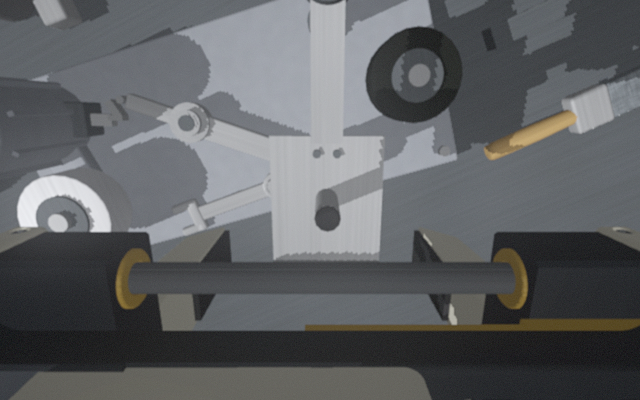

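The wrist view shows the guard in line with the tool: knob top at (327,218), arm centre column about 327, hinge collar at the top edge (327,5), end-wheel nut (419,75), pivot (190,122). I'll refine from these.

```bash
python3 - <<'E'
from h import *
k=atz('wrist',(327,218),205); print('knob',k)
print('wheel',atz('wrist',(419,75),93),'pivot',[atz('wrist',(190,122),z) for z in (60,70)])
print('drive',atz('wrist',(59,223),100),atz('wrist',(63,215),93))
a=atz('wrist',(327,137),158);b=atz('wrist',(327,5),168); print('inner edge',a,'post',b)
d=(a-k)/np.linalg.norm(a-k); 
x=np.array([np.cos(-.4337),np.sin(-.4337)]); print('edge dist',np.linalg.norm(a-k),'hinge from knob', k+145*x)
print('handle est now', 0)
E
```

```text
knob [460.95261114 -26.78144874]
wheel [ 507.71708567 -135.1154285 ] pivot [array([558.81530091,  71.09841762]), array([557.69527894,  67.43543185])]
drive [526.38718239 212.22988532] [531.44855675 210.32659   ]
inner edge [499.41902848 -45.24311487] post [571.54111397 -78.09065413]
edge dist 42.66729871647419 hinge from knob [592.528092   -87.71496035]
handle est now 0
```

Knob about (460,-26), hinge about (592,-88). Next I descend around the knob and half close the fingers into a loose cage.

Request:
{"op": "arm_command", "data": {
  "increments": [0, 5, 3, 0, 0, 0, 5, 3, 30, 0, 0, 5, 3, 62, 0, 0, 5, 3, 62, 0, 0.7, 5, 3, 62, 0, 0.7, 5, 3, 62, 0, 0.7, 5, 3, 62, 0, 0.7, 5, 3, 62, 0, 0.7, 5, 3, 62, 0, 0.7, 5, 3, 62, 0]
}}

```text
time: 3.2
tool_pos: [460.3, -25.8, 174.8]
tcp_rot: [-3.142, -0.0, -0.436]
contact_force: [-0.4, -0.6, -0.5]
grip_width: 36.1
```

Request:
{"op": "arm_command", "data": {
  "increments": [0.7, 1, 20, 0, -8, 0.7, 6, 40, 0, -16, 0.7, 13, 59, 0, -24, 0.7, 22, 77, 0, -32, 0.7, 34, 93, 0, -40, 0.7, 48, 108, 0, -48, 0.7, 64, 120, 0, -56, 0.7, 81, 130, 0, -64, 0.7, 100, 138, 0, -72, 0.7, 120, 143, 0, -80, 0.7, 140, 145, 0, -88, 0.7, 150, 145, 0, -92, 0.7, 150, 145, 0, -92, 0.7, 150, 145, 0, -92]
}}

```text
time: 4.95
tool_pos: [534.6, -220.4, 174.6]
tcp_rot: [-3.141, -0.0, 1.168]
contact_force: [0.9, 0.7, -0.5]
grip_width: 27.2
```

```bash
python3 - <<'E'
from h import *
o=sensors.get_obs(); print(o['time'],o['tool_pos'],o['tcp_rot'],o['contact_force'])
im=imaging.capture("scene"); w=imaging.capture("wrist"); s=imaging.capture("side")
cv2.imwrite("pics/s2full.png",im);cv2.imwrite("pics/d2full.png",s)
a=cv2.resize(im[140:290,215:415],None,fx=4,fy=4,interpolation=cv2.INTER_CUBIC)
cv2.imwrite("pics/s2.png",a); cv2.imwrite("pics/w2.png",w); cv2.imwrite("pics/d2.png",cv2.resize(s[140:290,235:435],None,fx=4,fy=4,interpolation=cv2.INTER_CUBIC))
E
```

```text
4.95 [ 534.58112768 -220.3562841   174.58721297] [-3.14110981e+00 -6.13280653e-05  1.16810581e+00] [ 0.89941484  0.7287412  -0.48713601]
```

View pics/d2.png

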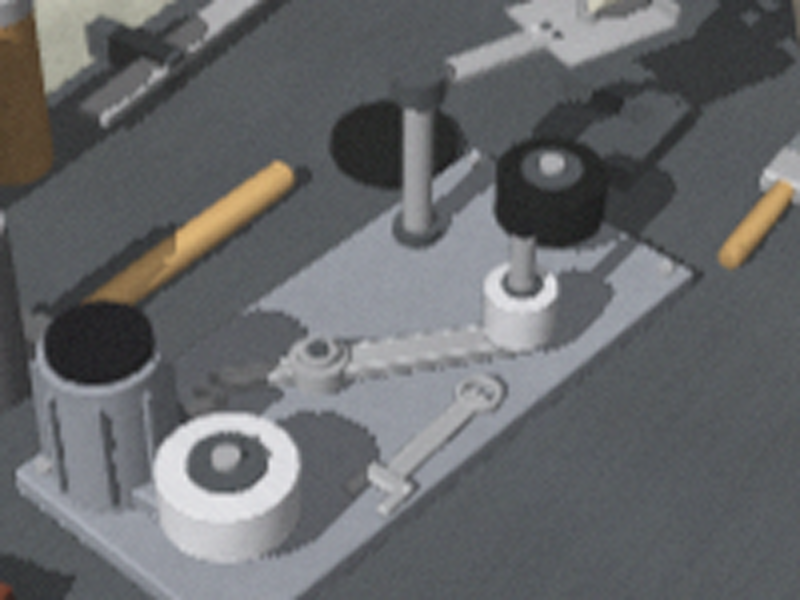

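View pics/w2.png

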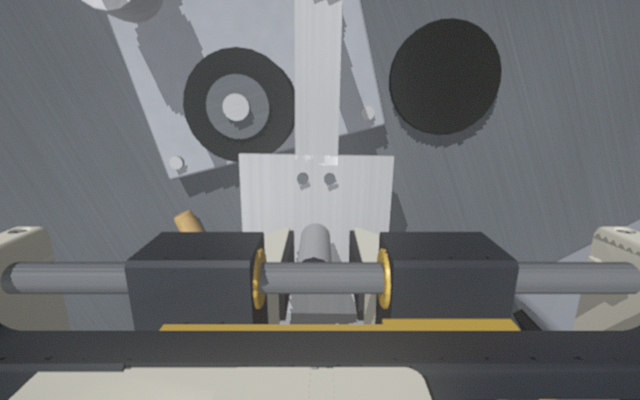

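The guard is swung clear, about 92° round and lying beyond the end wheel, and the arm and bystanders are untouched. I'll open, lift and go above the handle with the jaw axis at about 50°.

Request:
{"op": "arm_command", "data": {
  "increments": [0, 0, 0, 0, 0, 0, 0, 0, 0, 0, 0, 0, 0, 0, 0, 0, 0, 0, -45, 0, 0, 0, 0, -45, 0, 0, 30, -28, -45, -10, 0, 60, -56, -45, -20, 0, 90, -84, -45, -30, 0, 120, -112, -45, -40, 0, 150, -138, -45, -50, 0, 150, -138, -45, -60, 0, 150, -138, -45, -70, 0, 150, -138, -45, -73, 0, 150, -138, -45, -73, 0, 150, -138, -45, -73]
}}

```text
time: 6.98
tool_pos: [466.3, -28.6, 219.4]
tcp_rot: [-3.141, -0.0, 2.442]
contact_force: [0.3, 0.3, 0.8]
grip_width: 91.9
```

```bash
python3 - <<'E'
from h import *
o=sensors.get_obs(); print(o['time'],o['tool_pos'],o['tcp_rot'],o['joint_positions'])
cv2.imwrite("pics/w3.png",imaging.capture("wrist"))
M=P('wrist')
for n,p in dict(handletop=(467,-28,135),handlebase=(467,-28,82),hinge=(592,-88,168),piv=(561,78,60)).items():
    q=M@np.array([*p,1]); print(n,q[:2]/q[2])
E
```

```text
6.975 [466.34944902 -28.61259093 219.40383937] [-3.14136560e+00 -4.13890259e-04  2.44225359e+00] [-2.25524260e-01  2.43256933e-01  1.68597455e+00 -1.40778605e-05
  1.21283306e+00 -1.09697663e+00]
handletop [322.30697364 200.16329438]
handlebase [322.12679423 183.78419214]
hinge [368.1913076  384.13484195]
piv [469.84261198 182.35667992]
```

View pics/w3.png

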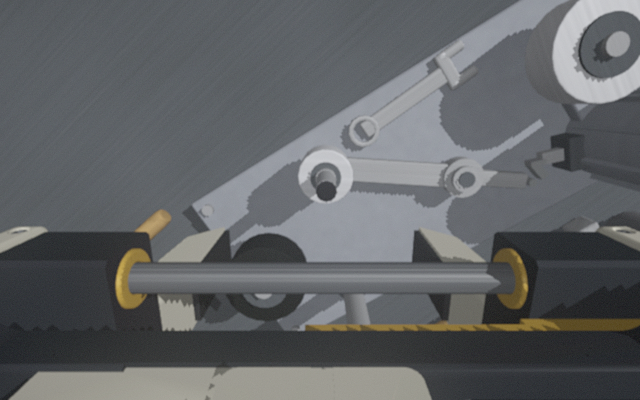

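The handle top is at (326,191), against (322,200) predicted, so I correct by about +3,+3 mm and descend to z about 104. That keeps the body above the guard sheet and the fingers above the idler. Then I grip.

Request:
{"op": "arm_command", "data": {
  "increments": [0, 3, 3, 0, 0, 0, 3, 3, 35, 0, 0, 3, 3, 70, 0, 0, 3, 3, 100, 0, 0, 3, 3, 115, 0, 0, 3, 3, 115, 0, 0.6, 3, 3, 115, 0, 0.6, 3, 3, 115, 0, 0.6, 3, 3, 115, 0, 0.6, 3, 3, 115, 0, 0.6, 3, 3, 115, 0, 0.6, 3, 3, 115, 0, 1, 3, 3, 115, 0, 1, 3, 3, 115, 0, 1, 3, 3, 115, 0, 1, 3, 3, 115, 0, 1, 3, 3, 115, 0]
}}

```text
time: 9.15
tool_pos: [466.4, -24.1, 104.7]
tcp_rot: [3.141, 0.0, 2.443]
contact_force: [1.9, 3.2, -1.3]
grip_width: 15.2
```

Gripped at 15.2 mm, and (466,-24) lies 140.5 mm from the pivot, which agrees with the 140 given. Next I push along the arc to about 0.48 rad.

Request:
{"op": "arm_command", "data": {
  "increments": [1, -9, 0, 0, 0, 1, -17, 0, 0, 0, 1, -26, 1, 0, 0, 1, -34, 3, 0, 0, 1, -43, 5, 0, 0, 1, -51, 7, 0, 0, 1, -58, 10, 0, 0, 1, -66, 13, 0, 0, 1, -66, 13, 0, 0, 1, -66, 13, 0, 0]
}}

```text
time: 10.4
tool_pos: [521.2, -57.9, 104.6]
tcp_rot: [-3.135, -0.006, 2.445]
contact_force: [-12.7, -4.6, 9.4]
grip_width: 15.0
```

```bash
python3 - <<'E'
from h import *
o=sensors.get_obs(); print(o['time'],o['tool_pos'],o['contact_force'],o['moment'],o['grip_width'])
s=imaging.capture("side"); w=imaging.capture("wrist"); c=imaging.capture("scene")
cv2.imwrite("pics/w4.png",w); cv2.imwrite("pics/d4.png",np.vstack([cv2.resize(s[100:250,270:470],None,fx=3,fy=2,interpolation=cv2.INTER_CUBIC)[:0],cv2.resize(s[130:280,250:450],None,fx=4,fy=4,interpolation=cv2.INTER_CUBIC)]))
cv2.imwrite("pics/c4.png",cv2.resize(c[130:280,215:415],None,fx=4,fy=4,interpolation=cv2.INTER_CUBIC))
E
```

```text
10.4 [521.21902901 -57.86806617 104.57316677] [-12.69482934  -4.62310366   9.43331799] [-0.6199876   2.08303758  0.19935693] 15.010911722592144Traceback (most recent call last):
  File "<stdin>", line 4, in <module>
    return _nx.concatenate(arrs, 0, dtype=dtype, casting=casting)
           ~~~~~~~~~~~~~~~^^^^^^^^^^^^^^^^^^^^^^^^^^^^^^^^^^^^^^^
ValueError: all the input array dimensions except for the concatenation axis must match exactly, but along dimension 1, the array at index 0 has size 600 and the array at index 1 has size 800
```

View pics/w4.png

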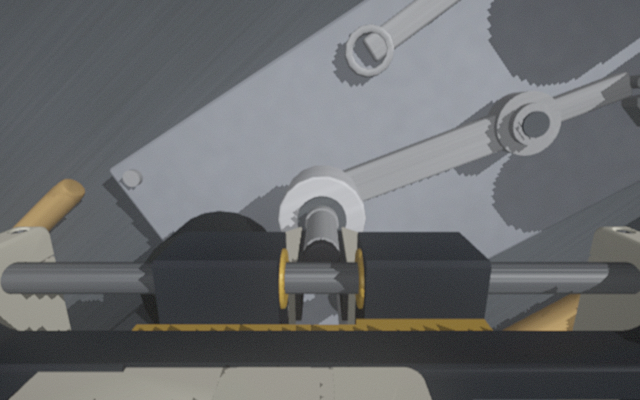

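The wrist view shows the handle still between the pads, with the idler top at about (322,203) and the pivot at (533,124). The reaction along the push is about 11 N, which fits roughly 0.45 rad. Now I check the arm's turn between the wrist pictures w3 and w4.

```bash
python3 - <<'E'
from h import *
import h
def ang(pos,rot,piv,idl):
    h.sensors=type('S',(),{'get_obs':staticmethod(lambda:dict(tcp_rot=rot,tool_pos=pos))})
    a=atz('wrist',piv,66);b=atz('wrist',idl,82);d=b-a
    return a.round(1),b.round(1),np.linalg.norm(d).round(1),np.arctan2(d[1],d[0])
x=ang([466.35,-28.6,219.4],[-3.1414,-.0004,2.4423],(464,178),(325,175))
y=ang([521.2,-57.9,104.6],[-3.135,-.006,2.445],(534,124),(322,203))
print(x,y,y[3]-x[3])
E
python3 - <<'E'
import cv2,sys
sys.path.insert(0,'.')
from plant import imaging,sensors
s=imaging.capture("side"); cv2.imwrite("pics/d5.png",cv2.resize(s[130:280,250:450],None,fx=4,fy=4,interpolation=cv2.INTER_CUBIC))
o=sensors.get_obs(); print(o['time'],o['tool_pos'],o['contact_force'])
E
```

```text
(array([551.1,  75. ]), array([462.4, -20.9]), np.float64(130.5), np.float64(-2.317238259501048)) (array([553.5,  71.5]), array([509. , -47.2]), np.float64(126.8), np.float64(-1.9292211840131954)) 0.38801707548785247
10.6 [521.11913538 -57.82774816 104.54181781] [-13.13074351  -3.91170401  10.39253695]
```

View pics/d5.png

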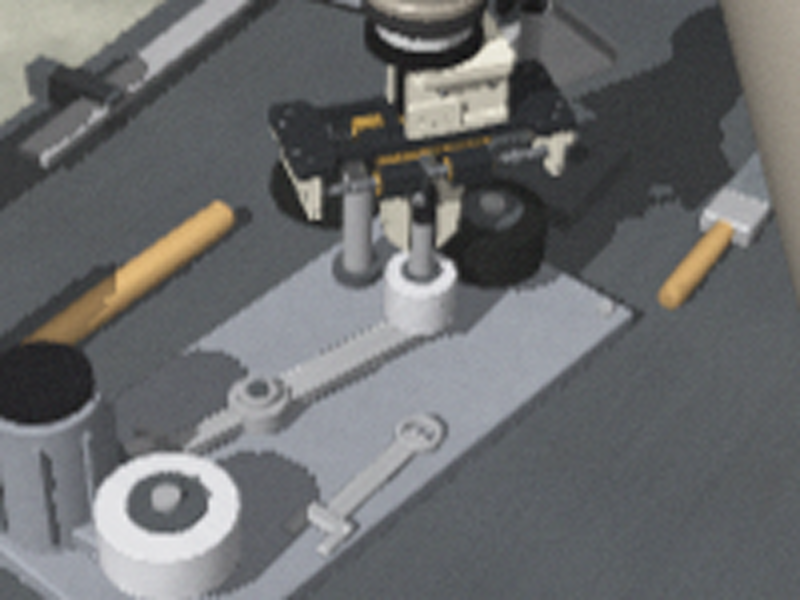

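The arm has turned, but wrist-to-wrist gives only about 0.39 rad, so the handle may be slipping in the pads. I'll cross-check with the side camera: idler top now at about (421,268) in the crop, against (521,283) before.

```bash
python3 - <<'E'
from h import *
si=lambda p:np.array(p)/4+[235,140]
s5=lambda p:np.array(p)/4+[250,130]
p=atz('side',si((318,349)),66); q=atz('side',s5((260,391)),66)
a=atz('side',si((521,281)),82); b=atz('side',s5((421,269)),82)
p=(p+q)/2
for v in (a,b): print(v,np.linalg.norm(v-p),np.arctan2(*(v-p)[::-1]))
print('chord angle',2*np.arcsin(np.linalg.norm(b-a)/280), 'tcp chord', 2*np.arcsin(np.hypot(54.7,33.8)/280))
print('dir',b-a)
E
```

```text
[462.96078868 -24.14478649] 144.12865215971496 -2.1905978486558535
[513.70855479 -54.32120463] 151.13684081974205 -1.790730079583643
chord angle 0.4249177248205173 tcp chord 0.4634237174689782
dir [ 50.74776611 -30.17641815]
```

The side camera gives about 0.40–0.425 rad. That is past the click but near the 0.38 limit, with some handle slip in the pads. I'll push about 10 mm further, which still keeps below 0.60 on any of the estimates.

Request:
{"op": "arm_command", "data": {
  "increments": [1, -3, 1, 0, 0, 1, -6, 3, 0, 0, 1, -9, 4, 0, 0, 1, -9, 4, 0, 0, 1, -9, 4, 0, 0]
}}

```text
time: 11.22
tool_pos: [530.4, -60.8, 104.5]
tcp_rot: [-3.134, -0.006, 2.445]
contact_force: [-14.5, -3.6, 10.3]
grip_width: 15.5
```

```bash
python3 - <<'E'
from h import *
o=sensors.get_obs(); print(o['time'],o['tool_pos'],o['contact_force'],o['moment'],o['grip_width'])
s=imaging.capture("side"); w=imaging.capture("wrist")
cv2.imwrite("pics/x6.png",np.hstack([cv2.resize(s[150:250,285:385],None,fx=4,fy=4,interpolation=cv2.INTER_CUBIC),cv2.resize(w[80:330,230:480],(400,400))]))
E
```

```text
11.225 [530.35430559 -60.76441017 104.53601353] [-14.45299441  -3.60198872  10.32767156] [-0.72395133  2.25343813  0.27597956] 15.51660590275485
```

View pics/x6.png

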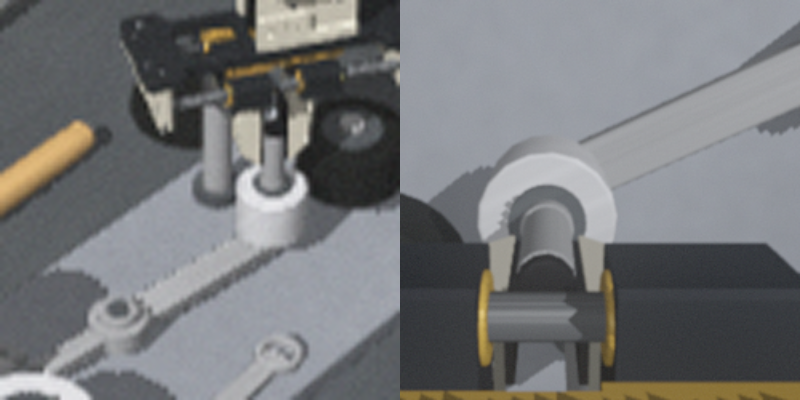

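The left half shows the idler at about (271,190). The right half shows the handle still between both pads.

```bash
python3 - <<'E'
from h import *
a=atz('side',(365.25,210.25),82); b=atz('side',np.array((271,190))/4+[285,150],82)
print(b,'angle',2*np.arcsin(np.linalg.norm(b-a)/280))
for i in range(12): imaging.capture('side')
s=imaging.capture('side'); cv2.imwrite('pics/s7.png',s); s0=cv2.imread('pics/side0.png')
x6=cv2.imread('pics/x6.png')[:,:400]; n=cv2.resize(s[150:250,285:385],None,fx=4,fy=4,interpolation=cv2.INTER_CUBIC)
print('change since', cv2.absdiff(x6,n).mean(), cv2.absdiff(x6,n).max())
o=sensors.get_obs(); print(o['time'],o['tool_pos'],o['contact_force'],o['grip_width'])
c=imaging.capture('scene'); cv2.imwrite('pics/c7.png',c); c0=cv2.imread('pics/scene0.png'); v=np.hstack([c[130:330,130:430],c0[130:330,130:430]]); cv2.imwrite('pics/v7.png',cv2.resize(v,(800,267)))
E
```

```text
[518.87336536 -49.54825774] angle 0.44225954759107683
change since 1.91305 38
11.975 [530.31812234 -60.74198907 104.53384524] [-14.17258584  -4.95045512  10.28802588] 15.118301438033596
```

Estimates of the arm's turn run from 0.44 to 0.53 rad, all inside the 0.38–0.60 window. The push is steady at about 13 N and nothing has crept over 0.75 s. Last I check numerically that the guard is still open, then hand in.

```bash
python3 - <<'E'
from h import *
c=cv2.cvtColor(cv2.imread('pics/c7.png'),cv2.COLOR_BGR2GRAY); s=cv2.cvtColor(cv2.imread('pics/s7.png'),cv2.COLOR_BGR2GRAY)
H=np.array([592,-88.]); base=np.deg2rad(155)
for n,im in (('scene',c),('side',s)):
    for phi in range(40,125,8):
        row=[]
        for r in (60,85,115,170,185):
            p=H+r*np.array([np.cos(base+np.deg2rad(phi)),np.sin(base+np.deg2rad(phi))]); q=P(n)@[*p,158,1]; u,v=(q[:2]/q[2]).round().astype(int)
            row.append(int(im[v,u]) if 0<=v<400 and 0<=u<640 else -1)
        print(n,phi,row)
for n,a,b in (('scene','scene0','c7'),('side','side0','s7')):
    d=cv2.absdiff(cv2.imread(f'pics/{a}.png'),cv2.imread(f'pics/{b}.png')).max(2)
    d=cv2.medianBlur(d,5)>45; k,l,st,_=cv2.connectedComponentsWithStats(d.astype(np.uint8)); print(n,[x[:5].tolist() for x in st[1:] if x[4]>40])
E
```

```text
scene 40 [213, 105, 129, 130, 126]
scene 48 [203, 133, 96, 129, 128]
scene 56 [67, 214, 124, 130, 130]
scene 64 [81, 66, 126, 131, 132]
scene 72 [141, 65, 161, 130, 128]
scene 80 [226, 88, 162, 158, 158]
scene 88 [228, 225, 161, 156, 156]
scene 96 [229, 221, 163, 157, 159]
scene 104 [69, 55, 231, 115, 128]
scene 112 [56, 49, 92, 91, 128]
scene 120 [52, 50, 92, 92, 80]
side 40 [92, 52, 68, 57, 49]
side 48 [46, 86, 78, 60, 61]
side 56 [170, 44, 72, 58, 54]
side 64 [186, 180, 56, 54, 56]
side 72 [185, 208, 41, 83, 64]
side 80 [187, 186, 34, 110, 104]
side 88 [210, 187, 69, 102, 106]
side 96 [188, 115, 186, 93, 105]
side 104 [189, 185, 234, 72, 55]
side 112 [189, 84, 32, 64, 27]
side 120 [170, 32, 176, 47, 74]
scene [[220, 0, 18, 37, 461], [238, 0, 19, 18, 177], [225, 0, 79, 106, 2681], [293, 37, 21, 34, 203], [198, 88, 121, 155, 5399], [234, 94, 8, 16, 88], [300, 106, 6, 11, 43], [232, 115, 22, 34, 279], [334, 211, 15, 5, 62]]
side [[311, 0, 253, 324, 27153], [319, 142, 10, 19, 127], [381, 161, 10, 10, 58], [322, 173, 6, 9, 45], [322, 214, 29, 19, 93], [523, 229, 12, 35, 280], [298, 235, 12, 8, 49], [533, 271, 19, 35, 240], [489, 301, 44, 46, 667]]
```

```bash
python3 -c "
from plant import ticket,sensors
o=sensors.get_obs();print(o['time'],o['contact_force'],o['grip_width'],o['dq']);print(ticket.close_job())"
```

```text
12.025 [-13.78173134  -4.93344861   9.98527753] 14.984878747213164 [0.00055762 0.00205776 0.00050395 0.00176264 0.00029071 0.00068756]
the job is handed in; nothing more can be done
None
```

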